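# Uncap the chart reader, tuck its edge under the chart board's leaf and hold it flat

## Robot

A 6-joint arm with a two-finger parallel gripper is mounted at the origin on the work surface. World frame = base frame: x ahead of the robot, y to its left, z up, the work surface at z = 0. Lengths are in m, angles in rad, forces in N, time in s.
With the tool pointing down it reaches from about 0.35 to 0.85 m from the base axis. Payload 8.1 kg.
Tool frame: the origin (TCP) lies midway between the tips of the shut fingers; the grasp point (between the pads) lies 19 mm behind it (robot.grip_point_offset is the distance from the TCP to the grasp point, in m); z points along the fingers, y is the line along which they close (so a half turn about z gives the same grasp; the last joint's range is limited). The gripper opens to 93 mm and grips with 3 to 60 N. Pads are 15 mm wide; open, the fingers measure 128 mm over their backs; the gripper's body (75 mm by 188 mm) begins 65 mm behind the grasp point.
Start: joints at [-1.367, 0.13, 1.488, -0, 1.523, -0.085], TCP at [0.171, -0.575, 0.219] pointing down, gripper open.
Joint ranges: [-2.96, 2.96], [-0.89, 2.26], [0.02, 2.5], [-1.34, 4.48], [0, 2.73], [-2.66, 2.66]. Speed limits (rad/s): [2.39, 2.39, 2.79, 3.14, 3.14, 3.14].

## Interface

Orientations are given as a rotation vector (axis times angle).
In Python, from plant import robot, read_camera, job gives the robot as it stands.
- The arm moves only by the shell command python3 -m inch 'ROWS' [FORCE]. ROWS is JSON, one flat list of numbers, 5 for each row, row after row: the shift along the world's x, y, z in mm, then the turn about the world's z in degrees, then the opening in per cent of the stroke, from 0 (shut) to 100 (fully open). In form: [dx, dy, dz, yaw, hand, dx, dy, dz, yaw, hand, ...]. A call has 1 to 10 rows; each row is the pose to reach, as a shift and turn from the pose commanded when the call began; what a row does not reach only later rows make up. A row lasts 1/12 s, in which the tool goes at most 41.7 mm and 7.16 degrees, less where a joint would pass 70% of its speed; a pose out of reach is approached as far as the arm can. A call with a gripper value outside its range is refused whole. The fingers move at their own pace and stop on an object; FORCE is the grip in N (left out, the last holds). Time passes only in rows, so rows that repeat a pose let the fingers close. It gives the time, the measured TCP pose, the force, the opening and the grip force at its end, in the units of the state.
- robot.read_state(): the state, without advancing time (a new reading comes with each control period).
- read_camera(name): name is "scene" or "top" or "wrist"; returns a dict with "image" (420x560x3 uint8, blue, green, red), "K" (3x3 intrinsics, pixels), "D" ([k1, k2, p1, p2, k3] as OpenCV has them; the pictures are not rectified), "extrinsics" (4x4, takes a point from world to camera coordinates); the wrist camera has in their place "mount" (4x4, takes a point from camera to tool coordinates, whose origin is the TCP and whose axes are the flange's). Camera axes: x right, y down, z forward; pixel columns grow to the right and rows downward; lengths in m; the calibration is good to about 2 mm. A picture is of the moment at which its call begins: read the wrist's pose just before it. There is no depth.
- job.close_job(): hands the job in; it is judged then, once.
The state is a dict: "t": time; "q": joint angles; "dq": joint speeds; "joint_torque": joint torques, N m; "tool_pos": TCP position; "orientation": TCP orientation; "force": force on the tool from outside, world axes, zero at the start; "wrist_torque": the same for the moment, N m; "opening": finger opening in m; "gripper_force": force on a finger pad.
Only numpy, scipy, OpenCV 4.12 (cv2) and the standard library are available. Lean on these libraries where they do the work, as an engineer would, in place of code of your own. Each camera call takes 0.05 s, during which the arm holds its last target. There are 200 camera calls.

## Task

In the open drawer, lift the black rubber cap off the chart reader's eyepiece and set it upright in the yellow cap holder. Then slide the reader's red-banded edge under the steel leaf of the blue chart board, without lifting the leaf, until the whole red band is hidden beneath it, and finish still holding the reader there, pressed flat against the board with a light steady push of about 10 newtons. Leave the flashlight and the slide rule where they lie.

Things in the scene. Friction and masses are not known exactly. Their poses are not given: they have to be found in the camera images.
- housing (a point): Centre of the chart reader's grey box housing, the part to grip: 36 mm (x) by 32 mm (y) by 30 mm tall. It stands on the reader's plate: this point is 15 mm above the plate's top and 19 mm above its underside. x points to the red-banded edge, 62 mm away horizontally; z is up. On the housing is a dark round eyepiece, 24 mm across, 12 mm tall.
- reader: The whole chart reader, loose, about 0.16 kg: an aluminium plate 90 mm (x) by 110 mm (y), 4 mm thick, flat on the drawer floor at the start, carrying the housing. Origin at the centre of the plate's underside (housing centre at x = -17, y = 0, z = 19 mm); the red band is the last 15 mm of its top at the +x edge.
- edge_left (a point): Left (+y) corner of the reader's red-banded edge, half-way up the 4 mm plate.
- edge_right (a point): Right (-y) corner of the reader's red-banded edge, half-way up the 4 mm plate.
- cap_knob (a point): Centre of the pull knob (16 mm across, 18 mm tall) on the black rubber cap's flat top, which is 9 mm below this point. The cap is a loose upside-down cup, about 20 g, 36 mm outside, 30 mm inside, 14 mm tall without the knob; its lower rim is 23 mm below this point. It starts loosely on the reader's eyepiece, its skirt 10 mm down over it. z is up.
- cap: The same black rubber cap; origin at the centre of its lower rim.
- holder_seat (a point): Yellow cap holder fixed to the drawer floor: a round cup, 44 mm inside, 52 mm outside, its wall 10 mm above its inner floor. This point is the centre of the inner floor, where the cap's lower rim comes to rest (knob up); it is 4 mm above the drawer floor.
- board: Blue chart board with a pale blue sheet, fixed in the drawer: 200 mm (x) by 220 mm (y), 8 mm thick, origin at the centre of its underside, on the drawer floor. A sprung steel leaf, 180 mm wide (y, centred), laps over its far part; its mouth looks to the board's -x, its lip is at x = 20 mm, and the reader slides in along the board's +x.
- leaf_lip (a point): Middle of the leaf's orange up-turned front lip, at x = 20, z = 21.5 mm in the board's frame. Under the leaf is a gap of 7 mm above the board's top, widening to 12 mm at the lip (x = 20 to 28 mm) and going back to x = 85 mm.
- leaf (a joint): How far the leaf is lifted, rad: 0 down at rest (by itself it keeps the 7 mm gap), growing as its lip, 65 mm from the hinge, is lifted. A weak spring and its weight hold it down.
- drawer: Open beige drawer, fixed; origin at the height of the work surface. Inside it is 740 mm wide (y) and reaches from x = -190 to x = 330 mm; its floor is 20 mm above the origin, its side walls' tops 70 mm, its front (-x) wall's top 72 mm.
- flashlight: Red plastic flashlight lying in the back of the drawer, 170 mm long (x) and 44 mm thick; origin under its middle. To be left alone.
- slide_rule: Steel slide rule lying in the back of the drawer, 180 mm (x) by 34 mm by 5 mm; origin under its middle. To be left alone.
- sextant: Aluminium sextant clipped down in the middle of the drawer's back, about 170 mm (x) by 220 mm (y) and 75 mm high, fixed; origin under its middle.
Things that resemble listed ones, but are neither listed nor needed, are in the scene too. Leave any orange or purple look-alike of the reader alone.

How it is judged:
On the way, in this order (a step that is already met when the one before it is completed fails the run):
1. the cap is off the eyepiece and sits upright in the holder, let go (horizontal distance between cap_knob and holder_seat below 0.008 m and z of cap_knob in the frame of holder_seat between 0.019 and 0.027 m and angle between cap_knob's own z axis and vertical below 0.12 rad and contact force between the fingers and cap below 0.05 N and linear speed of cap below 0.03 m/s), for 0.2 s.
2. the reader's red edge is fully under the leaf and the reader is pressed flat on the board (x of each of edge_left, edge_right in the frame of board above 0.035 m and z of each of edge_left, edge_right in the frame of board below 0.0125 m and y of edge_left in the frame of board between -0.09 and 0.09 m and y of edge_right in the frame of board between -0.09 and 0.09 m and angle between housing's own z axis and vertical below 0.04 rad and value of joint leaf below 0.03 rad and contact force between reader and board between 4.5 and 40 N and contact force between the fingers and reader above 1 N), for 0.2 s.
At the end, for the whole second after the job is handed in: Cap upright on the holder floor within 8 mm of centre. Both corners of the red edge at least 15 mm behind the leaf lip and within its width, reader flat within 0.04 rad, leaf below 0.03 rad, robot still holding the reader and pressing it on the board with 4.5 to 40 N (all of step 2 and horizontal distance between cap_knob and holder_seat below 0.008 m and z of cap_knob in the frame of holder_seat between 0.019 and 0.027 m and angle between cap_knob's own z axis and vertical below 0.12 rad); the arm keeps its last pose, push and grip.
It fails at once if the leaf is lifted (its lip by more than about 3 mm) (value of joint leaf above 0.05 rad).
It fails at once if the flashlight or the slide rule is moved by more than 15 mm (distance of any of flashlight, slide_rule from where it was at the start of the episode above 0.015 m).
It also fails if it takes over 64 s, if anything falls off the work surface, if the arm or the gripper's body presses on something with over 40 N, if the wrist force passes 120 N, or if a joint passes its speed limit or range.

## Working session

There is one attempt and no reset: what is moved stays moved. The work goes in short steps, Python scripts to look and compute and a shell command to move; the robot and the scene stay as the last step left them, time stands still between calls to the robot, and variables do not carry over. Pictures are saved under pics/ and viewed, at most 10 in all, crops included, and the job is handed in when it is done.

```bash
ls; mkdir -p pics; cat > h.py <<'E'
import numpy as np, cv2
from plant import robot, read_camera, job
from scipy.spatial.transform import Rotation as R
def cam(name):
    s=robot.read_state(); c=read_camera(name)
    if name=="wrist":
        T=np.eye(4);T[:3,:3]=R.from_rotvec(s["orientation"]).as_matrix();T[:3,3]=s["tool_pos"]
        c["c2w"]=T@np.array(c["mount"])
    else: c["c2w"]=np.linalg.inv(np.array(c["extrinsics"]))
    return c
def ray(c,uv):
    p=cv2.undistortPoints(np.array(uv,float).reshape(-1,1,2),np.array(c["K"]),np.array(c["D"])).reshape(-1,2)
    d=np.c_[p,np.ones(len(p))]@c["c2w"][:3,:3].T
    return c["c2w"][:3,3],d
def plane(c,uv,z):
    o,d=ray(c,uv); return o+d*((z-o[2])/d[:,2])[:,None]
def proj(c,P):
    w=np.linalg.inv(c["c2w"]); return cv2.projectPoints(np.array(P,float).reshape(-1,3),cv2.Rodrigues(w[:3,:3])[0],w[:3,3],np.array(c["K"]),np.array(c["D"]))[0].reshape(-1,2)
E
python3 - <<'E'
from h import *
print(robot.read_state())
for n in("scene","top"):
    c=cam(n); cv2.imwrite(f"pics/{n}0.png",c["image"]); print(n,c["c2w"].round(3).tolist())
E
```

```text
pics
{'t': 0.0, 'q': array([-1.36740241e+00,  1.31168618e-01,  1.48925610e+00,  4.73713805e-05,
        1.52298977e+00, -8.53916123e-02]), 'dq': array([-1.01195166e-03, -1.41077943e-05,  1.33188358e-03,  1.75201871e-03,
       -2.42577518e-04,  9.53984062e-04]), 'joint_torque': array([ 1.02317947e-03, -5.59841323e+01, -4.91760564e+01,  7.69307208e-02,
        3.58342601e-02, -2.42399619e-04]), 'tool_pos': array([ 0.17080342, -0.57459369,  0.21759572]), 'orientation': array([-3.10709757e+00, -4.51782932e-01,  9.44999707e-05]), 'force': array([ 0.18777006, -0.11842184,  0.11277058]), 'wrist_torque': array([0.00598567, 0.01313938, 0.01857465]), 'gripper_force': 0.0, 'opening': 0.09275852995469415}
scene [[-0.452, 0.614, -0.647, 1.407], [0.892, 0.303, -0.335, 0.56], [-0.009, -0.729, -0.684, 1.001], [0.0, 0.0, 0.0, 1.0]]
top [[-0.015, -0.996, 0.088, 0.4], [-1.0, 0.017, 0.013, 0.096], [-0.014, -0.088, -0.996, 1.316], [0.0, 0.0, 0.0, 1.0]]
```

View pics/top0.png

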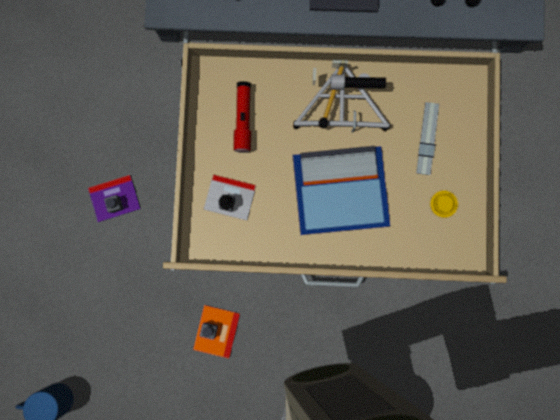

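View pics/scene0.png

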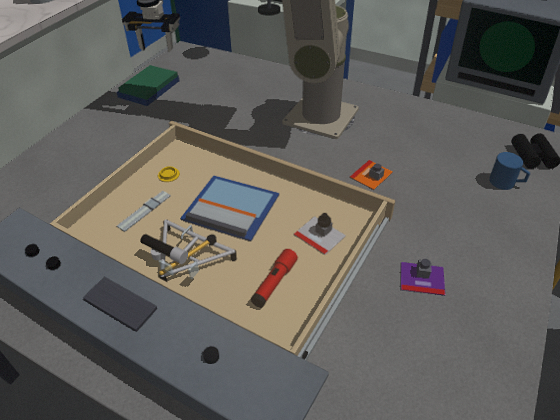

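The top view shows the grey reader with its red band at about (230,198), inside the drawer with the black cap on it. The purple (115,198) and orange (216,331) look-alikes are outside the drawer. The holder is at (444,204), the board at (341,190) with its orange lip at y≈181, the flashlight at (243,117) and the slide rule at (428,138). The grey aluminium one at (230,198) is the right reader: it has an aluminium plate, is in the drawer and carries the black cap. I'll measure coarsely and confirm with a crop.

```bash
python3 - <<'E'
from h import *
c=cam("top"); im=c["image"]; hsv=cv2.cvtColor(im,cv2.COLOR_BGR2HSV)
def blob(m,box,n):
    x0,y0,x1,y1=box; k=np.zeros(m.shape,np.uint8);k[y0:y1,x0:x1]=m[y0:y1,x0:x1]
    cs=max(cv2.findContours(k,cv2.RETR_EXTERNAL,cv2.CHAIN_APPROX_NONE)[0],key=cv2.contourArea)
    r=cv2.minAreaRect(cs); print(n,r); return r
y=blob(cv2.inRange(hsv,(22,120,100),(35,255,255)),(400,170,490,240),"holder"); print(plane(c,y[0],.034))
b=blob(cv2.inRange(hsv,(100,60,40),(125,255,255)),(280,130,410,250),"board"); print(plane(c,cv2.boxPoints(b),.528*0+.028)); print(plane(c,b[0],.028))
r=blob(cv2.inRange(hsv,(0,150,100),(6,255,255))|cv2.inRange(hsv,(172,150,100),(180,255,255)),(195,165,270,225),"band"); print(plane(c,cv2.boxPoints(r),.024))
k=blob(cv2.inRange(hsv,(0,0,0),(180,255,45)),(205,180,250,220),"cap"); print(plane(c,k[0],.08))
l=blob(cv2.inRange(hsv,(5,150,120),(15,255,255)),(290,160,400,200),"lip"); print(plane(c,cv2.boxPoints(l),.0415),plane(c,l[0],.0415))
a=cv2.resize(im[160:235,190:275],None,fx=7,fy=7,interpolation=cv2.INTER_CUBIC);cv2.imwrite("pics/crop1.png",a)
E
```

```text
holder ((443.5, 203.5), (27.0, 29.0), 90.0)
[[ 0.53475667 -0.28191671  0.034     ]]
board ((341.02301025390625, 190.23873901367188), (80.01471710205078, 89.60881805419922), 84.49451446533203)
[[ 0.66251853  0.08067124  0.028     ]
 [ 0.67982247 -0.13895713  0.028     ]
 [ 0.48330019 -0.15130581  0.028     ]
 [ 0.46584891  0.06539911  0.028     ]]
[[ 0.57224654 -0.03624583  0.028     ]]
band ((233.52943420410156, 181.88235473632812), (42.6862678527832, 4.850712776184082), 14.03624439239502)
[[0.60602438 0.27980294 0.024     ]
 [0.61770414 0.27684495 0.024     ]
 [0.59017381 0.17486619 0.024     ]
 [0.57854299 0.17789255 0.024     ]]
cap ((227.0, 202.0), (14.0, 14.0), 90.0)
[[0.5420636 0.237315  0.08     ]]
lip ((340.0577087402344, 179.59190368652344), (2.500324249267578, 72.43658447265625), 84.42780303955078)
[[ 0.59248897  0.05455951  0.0415    ]
 [ 0.60658111 -0.12030908  0.0415    ]
 [ 0.6004825  -0.12070907  0.0415    ]
 [ 0.58638673  0.05408698  0.0415    ]] [[ 0.59649922 -0.03317723  0.0415    ]]
```

View pics/crop1.png

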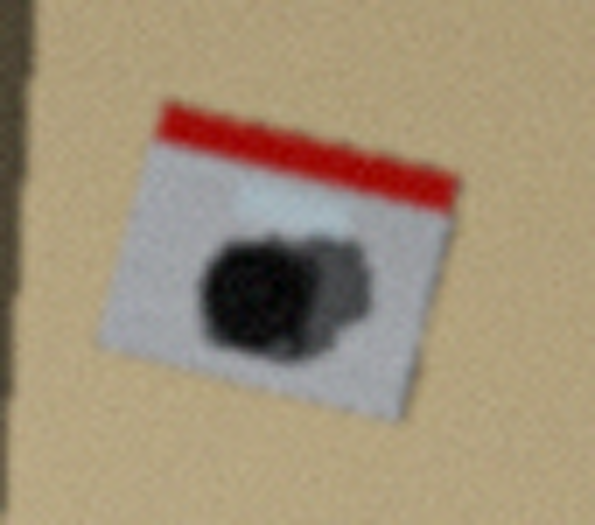

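Confirmed: it is an aluminium plate with a red band, with the black cap on the housing. Moving above it now.

```bash
python3 -m inch '[372,815,40,-31,100,372,815,40,-31,100,372,815,40,-31,100,372,815,40,-31,100,372,815,40,-31,100,372,815,40,-31,100,372,815,40,-31,100,372,815,40,-31,100,372,815,40,-31,100,372,815,40,-31,100]'
```

```text
t: 0.98
tool_pos: [0.3437, -0.195, 0.2372]
orientation: [3.116, -0.396, 0.001]
force: [0.7, -0.6, -0.4]
opening: 0.0929
gripper_force: 0.0
```

```bash
python3 -m inch '[199,435,10,0,100,199,435,10,0,100,199,435,10,0,100,199,435,10,0,100,199,435,10,0,100,199,435,10,0,100,199,435,10,0,100,199,435,10,0,100,199,435,10,0,100,199,435,10,0,100]'; python3 -m inch '[0,25,0,0,100,0,25,0,0,100,0,25,0,0,100,0,25,0,0,100,0,25,0,0,100]'
python3 - <<'E'
from h import *
c=cam("wrist"); cv2.imwrite("pics/w1.png",c["image"]); print(c["c2w"].round(3).tolist())
E
```

```text
t: 1.82
tool_pos: [0.5171, 0.1842, 0.2456]
orientation: [3.117, -0.394, -0.0]
force: [1.2, -0.7, 1.1]
opening: 0.0932
gripper_force: 0.0
t: 2.23
tool_pos: [0.5168, 0.2058, 0.2459]
orientation: [3.116, -0.397, -0.0]
force: [0.1, 0.3, 0.0]
opening: 0.0931
gripper_force: 0.0
[[-0.25, -0.938, -0.24, 0.584], [-0.968, 0.243, 0.062, 0.189], [0.0, 0.248, -0.969, 0.412], [0.0, 0.0, 0.0, 1.0]]
```

View pics/w1.png

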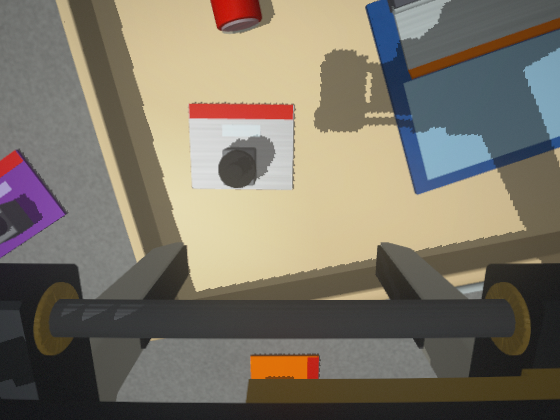

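The wrist view shows the reader's band from (190,104) to (294,104), the cap at about (238,168), and the board and lip at upper right. Measuring precisely from this view.

```bash
python3 - <<'E'
from h import *
c=cam("wrist"); im=c["image"]; hsv=cv2.cvtColor(im,cv2.COLOR_BGR2HSV)
m=(cv2.inRange(hsv,(0,150,100),(6,255,255))|cv2.inRange(hsv,(172,150,100),(180,255,255))); m[:90]=0;m[130:]=0;m[:,:150]=0;m[:,320:]=0
r=cv2.minAreaRect(cv2.findNonZero(m)); P=plane(c,cv2.boxPoints(r),.024); print(r,P.round(4))
i=np.argsort(P[:,1]); fr=sorted(P[i[:2]],key=lambda p:p[0])[1]; fl=sorted(P[i[2:]],key=lambda p:p[0])[1]
y=(fl-fr)/np.linalg.norm(fl-fr); x=np.array([y[1],-y[0],0]); h=(fl+fr)/2-.062*x
print("len",np.linalg.norm(fl-fr),"yaw",np.degrees(np.arctan2(x[1],x[0])),"housing",h)
k=np.zeros(m.shape,np.uint8); g=cv2.inRange(hsv,(0,0,0),(180,255,70)); k[140:195,210:275]=g[140:195,210:275]
cs=max(cv2.findContours(k,0,1)[0],key=cv2.contourArea); print(cv2.minAreaRect(cs),cv2.minEnclosingCircle(cs))
for n,z in(("top",.07),("rim",.056),("knobtop",.088)):
    q=h.copy();q[2]=z;print(n,proj(c,q))
cv2.imwrite("pics/w1c.png",cv2.resize(im[95:200,180:305],None,fx=5,fy=5,interpolation=cv2.INTER_CUBIC).clip(0,255))
E
```

```text
((240.49996948242188, 111.0), (102.99998474121094, 13.999998092651367), 0.0) [[0.6067 0.2826 0.024 ]
 [0.6201 0.2783 0.024 ]
 [0.5932 0.1751 0.024 ]
 [0.5795 0.1785 0.024 ]]
len 0.1066224940312308 yaw -14.645377695649671 housing [0.54665851 0.24235877 0.024     ]
((244.33001708984375, 162.6900177001953), (27.005847930908203, 18.46769905090332), 34.69515609741211) ((243.9736785888672, 162.23684692382812), 14.08458137512207)
top [[236.65484525 169.93889306]]
rim [[238.36752177 167.90362504]]
knobtop [[234.24362137 172.80485107]]
```

View pics/w1c.png

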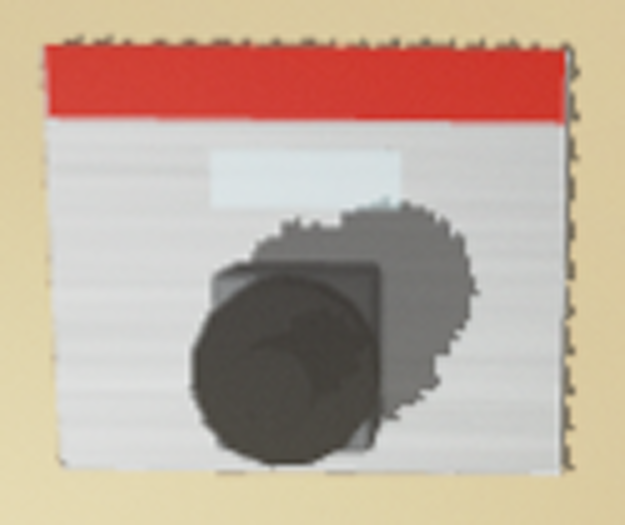

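The cap disc is at wrist-camera pixel (237,169), concentric with the housing. The knob is therefore at about (0.547, 0.242). Descending.

```bash
python3 -m inch '[30,36,-30,0,100,30,36,-70,0,100,30,36,-110,0,100,30,36,-140,0,100,30,36,-155,0,100,30,36,-165,0,100,30,36,-170,0,100,30,36,-173,0,100,30,36,-173,0,100,30,36,-173,0,100]'
```

```text
t: 3.17
tool_pos: [0.5482, 0.2431, 0.0749]
orientation: [-3.115, 0.396, -0.004]
force: [-0.0, 0.5, 0.6]
opening: 0.093
gripper_force: 0.0
```

```bash
python3 -m inch '[-1,-1,-2,0,100,-1,-1,-2,0,30,-1,-1,-2,0,0,-1,-1,-2,0,0,-1,-1,-2,0,0,-1,-1,-2,0,0,-1,-1,-2,0,0,-1,-1,-2,0,0,-1,-1,-2,0,0,-1,-1,-2,0,0]' 15; python3 -m inch '[0,0,0,0,0,0,0,0,0,0,0,0,0,0,0,0,0,0,0,0]'
```

```text
t: 4.0
tool_pos: [0.5458, 0.2419, 0.0708]
orientation: [3.117, -0.395, -0.0]
force: [0.1, 0.4, 0.2]
opening: 0.0378
gripper_force: 0.0
t: 4.33
tool_pos: [0.5458, 0.2419, 0.0709]
orientation: [-3.117, 0.395, 0.0]
force: [0.2, 0.6, -0.7]
opening: 0.0158
gripper_force: 15.0
```

Gripped (opening 15.8 mm). Lifting, then travelling to the holder at about (0.535, -0.282).

```bash
python3 -m inch '[0,0,5,0,0,0,0,15,0,0,0,0,30,0,0,0,0,60,0,0,0,0,90,0,0,0,0,110,0,0,0,0,120,0,0]'; python3 -m inch '[-12,-444,0,0,0,-12,-444,0,0,0,-12,-444,0,0,0,-12,-444,0,0,0,-12,-444,0,0,0,-12,-444,0,0,0,-12,-444,0,0,0,-12,-444,0,0,0,-12,-444,0,0,0,-12,-444,0,0,0]'
python3 -m inch '[0,-40,0,0,0,0,-40,0,0,0,0,-40,0,0,0,0,-40,0,0,0]'
python3 - <<'E'
from h import *
c=cam("wrist"); cv2.imwrite("pics/w2.png",c["image"]); t=cam("top"); cv2.imwrite("pics/t2.png",t["image"])
im=c["image"]; hsv=cv2.cvtColor(im,cv2.COLOR_BGR2HSV)
m=cv2.inRange(hsv,(22,120,80),(35,255,255)); n,l,s,_=cv2.connectedComponentsWithStats(m); print(s[1:][s[1:,4]>100])
E
```

```text
t: 4.92
tool_pos: [0.5477, 0.2425, 0.1962]
orientation: [-3.114, 0.395, -0.009]
force: [0.5, 0.5, 0.0]
opening: 0.0154
gripper_force: 15.0
t: 5.75
tool_pos: [0.5339, -0.1766, 0.1909]
orientation: [-3.117, 0.395, 0.0]
force: [0.2, 0.3, -0.8]
opening: 0.0155
gripper_force: 15.0
t: 6.08
tool_pos: [0.5343, -0.2143, 0.1905]
orientation: [-3.116, 0.396, 0.001]
force: [0.4, 1.0, 0.5]
opening: 0.0155
gripper_force: 15.0
[[ 319  132   73   73 4215]
 [ 318  371  163   32 2288]
 [  77  378  246   25 2676]]
```

View pics/w2.png

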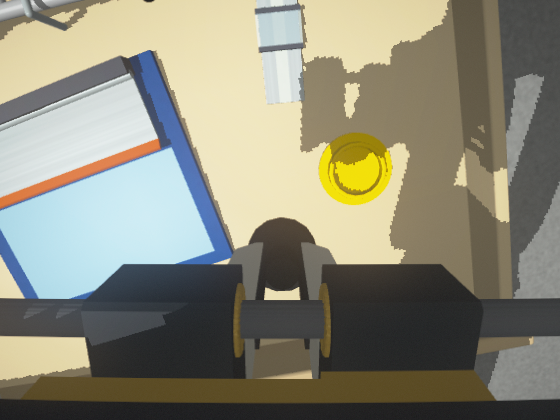

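The wrist view shows the cap in the fingers at about (282,254) and the holder ring at (355,168).

```bash
python3 - <<'E'
from h import *
c=cam("wrist"); s=robot.read_state(); im=c["image"]; hsv=cv2.cvtColor(im,cv2.COLOR_BGR2HSV)
m=cv2.inRange(hsv,(22,120,80),(35,255,255)); m[:110]=0;m[230:]=0
e=cv2.fitEllipse(cv2.convexHull(cv2.findNonZero(m))); print(e,plane(c,e[0],.034))
tx=np.array([.5343,-.2143]); tz=s["tool_pos"][2]; print(s["tool_pos"])
m=cv2.inRange(hsv,(0,0,0),(180,255,95));k=np.zeros_like(m);k[205:262,235:330]=m[205:262,235:330]
n,l,st,_=cv2.connectedComponentsWithStats(k);j=1+st[1:,4].argmax();print(st[j])
q=s["tool_pos"].copy()
for dz in(-.001,-.0155): print(proj(c,q+[0,0,dz]), proj(c,q+[.018*np.cos(np.radians(-14.5)),.018*np.sin(np.radians(-14.5)),dz]))
E
```

```text
((356.1064758300781, 168.48727416992188), (71.41255187988281, 74.63072967529297), 51.417083740234375) [[ 0.54114532 -0.28347152  0.034     ]]
[ 0.53475405 -0.21315743  0.19086075]
[ 249  218   66   44 1944]
[[281.8102608  260.34481068]] [[281.90742227 225.47478946]]
[[281.82175431 249.83348471]] [[281.91192177 217.30357769]]
```

```bash
python3 -m inch '[-45,-70,-80,0,0,-45,-70,-80,0,0,-45,-70,-80,0,0,-45,-70,-80,0,0,-45,-70,-80,0,0,-45,-70,-80,0,0]'
python3 - <<'E'
from h import *
c=cam("wrist"); s=robot.read_state(); im=c["image"]; cv2.imwrite("pics/w3.png",im);hsv=cv2.cvtColor(im,cv2.COLOR_BGR2HSV); print(s["tool_pos"],s["force"])
m=cv2.inRange(hsv,(22,120,60),(35,255,255)); m[265:]=0
n,l,st,_=cv2.connectedComponentsWithStats(m);j=1+st[1:,4].argmax();print(st[j])
e=cv2.fitEllipse(cv2.convexHull(cv2.findNonZero((l==j).astype(np.uint8)))); print(e,plane(c,e[0],.034))
h=plane(c,e[0],.034)[0]
for z,r in((.034,.026),(.02,.026),(.034,.022)):
    a=np.linspace(0,6.28,60); p=proj(c,np.c_[h[0]+r*np.cos(a),h[1]+r*np.sin(a),a*0+z]).astype(int); cv2.polylines(im,[p],True,(255,0,255),1)
cv2.imwrite("pics/w3o.png",im)
E
```

```text
t: 6.73
tool_pos: [0.4906, -0.2837, 0.1118]
orientation: [-3.117, 0.394, -0.002]
force: [0.7, -0.6, 0.6]
opening: 0.0152
gripper_force: 15.0
[ 0.49114392 -0.28388509  0.1125116 ] [ 0.1396665  -0.40008312 -0.45825876]
[ 219  100   97   98 7466]
((267.3241882324219, 148.3436737060547), (96.8202896118164, 97.92140197753906), 156.81858825683594) [[ 0.53987217 -0.28621488  0.034     ]]
```

View pics/w3o.png

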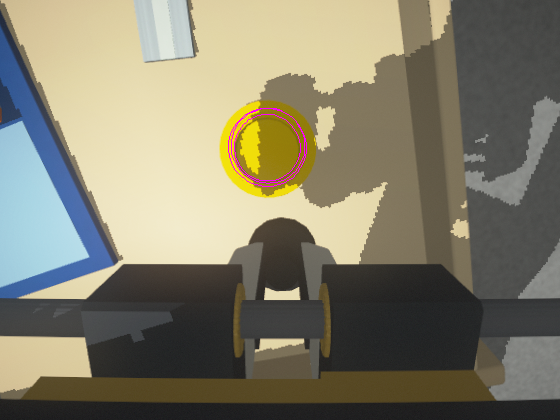

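```bash
python3 - <<'E'
from h import *
c=cam("wrist"); M=np.array(c["mount"])
T=np.eye(4);T[:3,:3]=c["c2w"][:3,:3]@M[:3,:3].T
c2=dict(c); T[:3,3]=[.53475,-.21316,.19086]; c2["c2w"]=T@M
for z in(.02,.024,.034): print(z,plane(c,(267.3,148.3),z),plane(c2,(356.1,168.5),z), plane(c,(316,148),z)-plane(c,(219,148),z))
t=cv2.imread("pics/w3.png")[92:206,210:325]; cv2.imwrite("pics/w3c.png",cv2.resize(t,None,fx=5,fy=5,interpolation=cv2.INTER_CUBIC))
E
```

```text
0.02 [[ 0.53953081 -0.28556672  0.02      ]] [[ 0.53899446 -0.28596739  0.02      ]] [[-0.01705865 -0.06654675  0.        ]]
0.024 [[ 0.53981182 -0.28580078  0.024     ]] [[ 0.53973442 -0.28530216  0.024     ]] [[-0.01679459 -0.06551665  0.        ]]
0.034 [[ 0.54051435 -0.28638591  0.034     ]] [[ 0.54158431 -0.28363908  0.034     ]] [[-0.01613445 -0.0629414   0.        ]]
```

View pics/w3c.png

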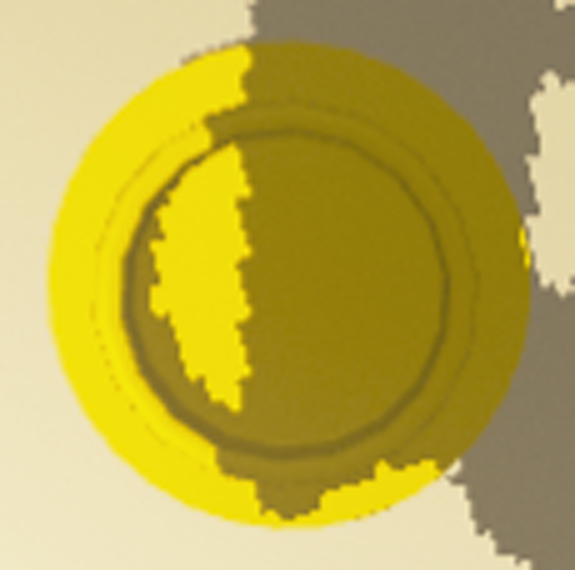

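The holder has a floor flange, and the cup ring centre is at about (0.539, -0.286). Lowering the cap there.

```bash
python3 -m inch '[30,-1,0,0,0,48,-2,0,0,0,48,-2,0,0,0,48,-2,0,0,0,48,-2,-25,0,0,48,-2,-45,0,0,48,-2,-58,0,0,48,-2,-66,0,0,48,-2,-69,0,0,48,-2,-69,0,0]'; python3 -m inch '[0,0,0,0,0,0,0,0,0,0]'
```

```text
t: 7.67
tool_pos: [0.5373, -0.2864, 0.0417]
orientation: [-3.116, 0.395, 0.001]
force: [-0.6, 0.1, -0.2]
opening: 0.0154
gripper_force: 15.0
t: 7.83
tool_pos: [0.5384, -0.2872, 0.0434]
orientation: [3.116, -0.395, 0.003]
force: [0.3, -0.4, -1.0]
opening: 0.0155
gripper_force: 15.0
```

```bash
python3 -m inch '[0,1,-2,0,0,0,1,-2,0,0,0,1,-3,0,0,0,1,-3,0,0]';python3 -m inch '[0,0,-1,0,0,0,0,-1,0,0]'
```

```text
t: 8.17
tool_pos: [0.5376, -0.2856, 0.0389]
orientation: [3.117, -0.395, 0.0]
force: [0.3, 1.0, -0.7]
opening: 0.0157
gripper_force: 15.0
t: 8.33
tool_pos: [0.5377, -0.2857, 0.0388]
orientation: [3.117, -0.395, 0.0]
force: [-2.9, 2.9, 8.0]
opening: 0.0156
gripper_force: 15.0
```

Contact at 8 N, so the cap is seated. Releasing and rising.

```bash
python3 -m inch '[0,0,1,0,0,0,0,1,0,20,0,0,1,0,50,0,0,1,0,100,0,0,1,0,100,0,0,1,0,100,0,0,1,0,100,0,0,1,0,100,0,0,1,0,100,0,0,1,0,100]'; python3 -m inch '[0,0,10,0,100,0,0,40,0,100,-20,0,80,0,100,-45,0,110,0,100,-45,0,130,0,100,-45,0,130,0,100,-45,0,130,0,100,-45,0,130,0,100]'
python3 - <<'E'
from h import *
c=cam("wrist"); im=c["image"]; print(robot.read_state()["tool_pos"])
q=proj(c,[.538,-.286,.061])[0]; print(q); x,y=(int(q[0]),int(q[1])); cv2.imwrite("pics/w4.png",cv2.resize(im[max(0,y-70):y+70,max(0,x-70):x+70],None,fx=4,fy=4))
E
```

```text
t: 9.17
tool_pos: [0.5376, -0.2857, 0.0389]
orientation: [-3.117, 0.395, 0.0]
force: [0.3, 0.2, -0.3]
opening: 0.0674
gripper_force: 0.0
t: 9.83
tool_pos: [0.4925, -0.2855, 0.1687]
orientation: [-3.116, 0.395, 0.0]
force: [-0.1, -0.1, -0.6]
opening: 0.093
gripper_force: 0.0
[ 0.49217313 -0.28511852  0.1676859 ]
[267.56323313 150.4834275 ]
```

View pics/w4.png

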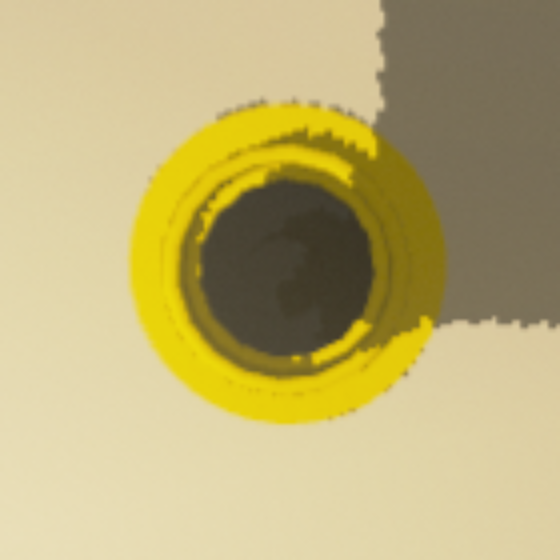

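The cap sits upright and centred in the holder cup (disc centre at crop (287,268)). Next is measuring the board from above.

```bash
python3 -m inch '[-5,260,90,0,100,-5,260,90,0,100,-5,260,90,0,100,-5,260,90,0,100,-5,260,90,0,100,-5,260,90,0,100,-5,260,90,0,100,-5,260,90,0,100,-5,260,90,0,100,-5,260,90,0,100]'
python3 - <<'E'
from h import *
c=cam("wrist"); im=c["image"]; cv2.imwrite("pics/w5.png",im); print(robot.read_state()["tool_pos"])
hsv=cv2.cvtColor(im,cv2.COLOR_BGR2HSV)
def big(m):
    m[262:]=0; n,l,st,_=cv2.connectedComponentsWithStats(m);j=1+st[1:,4].argmax();print(st[j]);return cv2.minAreaRect(cv2.findNonZero((l==j).astype(np.uint8)))
for n,m,z in(("lip",cv2.inRange(hsv,(5,150,80),(15,255,255)),.0415),("board",cv2.inRange(hsv,(105,130,30),(125,255,255)),.028)):
    r=big(m); P=plane(c,cv2.boxPoints(r),z); print(n,r,P.round(4).tolist(),P.mean(0))
E
```

```text
t: 10.72
tool_pos: [0.4871, -0.0259, 0.2573]
orientation: [3.116, -0.394, -0.004]
force: [0.7, 0.6, -0.7]
opening: 0.093
gripper_force: 0.0
[ 0.48704668 -0.02634795  0.25721556]
[ 178   39  171   70 1622]
lip ((262.39996337890625, 73.33672332763672), (9.59710693359375, 179.74929809570312), 70.16261291503906) [[0.5967, 0.0567, 0.0415], [0.6102, -0.1217, 0.0415], [0.6013, -0.123, 0.0415], [0.5874, 0.0562, 0.0415]] [ 0.59892394 -0.03295868  0.0415    ]
[ 137    0  257  212 6319]
board ((266.5281677246094, 100.17211151123047), (189.97354125976562, 218.63134765625), 74.35775756835938) [[0.666, 0.0816, 0.028], [0.6651, -0.1368, 0.028], [0.475, -0.1536, 0.028], [0.4683, 0.0907, 0.028]] [ 0.56860749 -0.02954382  0.028     ]
```

```bash
python3 -m inch '[30,232,-10,0,100,30,232,-10,0,100,30,232,-10,0,100,30,232,-10,0,100,30,232,-10,0,100,30,232,-10,0,100,30,232,-10,0,100,30,232,-10,0,100,30,232,-10,0,100]'
python3 - <<'E'
from h import *
c=cam("wrist"); im=c["image"]; hsv=cv2.cvtColor(im,cv2.COLOR_BGR2HSV);s=robot.read_state(); print(s["tool_pos"])
m=(cv2.inRange(hsv,(0,150,100),(6,255,255))|cv2.inRange(hsv,(172,150,100),(180,255,255))); m[:90]=0;m[130:]=0;m[:,:150]=0;m[:,320:]=0
r=cv2.minAreaRect(cv2.findNonZero(m)); P=plane(c,cv2.boxPoints(r),.024); print(r,P.round(4))
i=np.argsort(P[:,1]); fr=sorted(P[i[:2]],key=lambda p:p[0])[1]; fl=sorted(P[i[2:]],key=lambda p:p[0])[1]
y=(fl-fr)/np.linalg.norm(fl-fr); x=np.array([y[1],-y[0],0]); h=(fl+fr)/2-.062*x
print("yaw",np.degrees(np.arctan2(x[1],x[0])),"housing",h)
cv2.imwrite("pics/w6.png",im)
E
```

```text
t: 11.52
tool_pos: [0.5176, 0.2048, 0.2478]
orientation: [3.115, -0.397, -0.003]
force: [0.8, 0.4, 0.0]
opening: 0.0931
gripper_force: 0.0
[0.51773907 0.20454929 0.24817316]
((240.0, 112.0), (14.0, 102.0), 90.0) [[0.6196 0.2779 0.024 ]
 [0.5929 0.1753 0.024 ]
 [0.5791 0.1787 0.024 ]
 [0.6061 0.2823 0.024 ]]
yaw -14.623717919544916 housing [0.5462624  0.24225078 0.024     ]
```

```bash
python3 -m inch '[29,37,-40,0,100,29,37,-80,0,100,29,37,-120,0,100,29,37,-155,0,100,29,37,-180,0,100,29,37,-195,0,100,29,37,-206,0,100,29,37,-213,0,100,29,37,-216,0,100,29,37,-216,0,100]';  python3 -m inch '[0,0,0,0,100,0,0,0,0,100]'
```

```text
t: 12.4
tool_pos: [0.5473, 0.2429, 0.0336]
orientation: [-3.116, 0.397, -0.002]
force: [0.0, -0.0, 0.2]
opening: 0.0924
gripper_force: 0.0
t: 12.57
tool_pos: [0.5479, 0.2437, 0.0347]
orientation: [-3.115, 0.395, -0.004]
force: [-0.3, 0.4, 0.2]
opening: 0.0929
gripper_force: 0.0
```

```bash
python3 -m inch '[-1,-1,-5,0,100,-1,-1,-5,0,60,-1,-1,-5,0,0,-1,-1,-5,0,0,-1,-1,-5,0,0,-1,-1,-5,0,0,-1,-1,-5,0,0,-1,-1,-5,0,0,-1,-1,-5,0,0,-1,-1,-5,0,0]' 40;  python3 -m inch '[0,0,0,0,0,0,0,0,0,0,0,0,0,0,0]'
```

```text
t: 13.4
tool_pos: [0.5456, 0.2424, 0.0279]
orientation: [-3.117, 0.395, 0.0]
force: [-0.2, -0.3, -0.6]
opening: 0.0376
gripper_force: 0.0
t: 13.65
tool_pos: [0.5456, 0.2424, 0.0279]
orientation: [-3.117, 0.395, 0.0]
force: [0.2, 0.7, -0.0]
opening: 0.0314
gripper_force: 40.0
```

```bash
python3 -m inch '[0,0,5,0,0,0,0,15,0,0,0,0,30,0,0,0,0,50,0,0,0,0,65,0,0,0,0,70,0,0]';  python3 -m inch '[-26,-30,0,5,0,-26,-65,0,10,0,-26,-105,0,15,0,-26,-145,0,19,0,-26,-185,0,19,0,-26,-220,0,19,0,-26,-250,0,19,0,-26,-270,0,19,0,-26,-281,0,19,0,-26,-281,0,19,0]'; python3 -m inch '[0,0,0,0,0,0,0,0,0,0,0,0,0,0,0]'
python3 - <<'E'
from h import *
c=cam("wrist"); im=c["image"]; s=robot.read_state(); print(s["tool_pos"],R.from_rotvec(s["orientation"]).as_matrix().round(4).tolist())
hsv=cv2.cvtColor(im,cv2.COLOR_BGR2HSV); cv2.imwrite("pics/w7.png",im)
m=(cv2.inRange(hsv,(0,170,60),(4,255,255))|cv2.inRange(hsv,(172,150,60),(180,255,255)));m[262:]=0
n,l,st,_=cv2.connectedComponentsWithStats(m);print(st[1:][st[1:,4]>150])
m=cv2.inRange(hsv,(6,150,60),(15,255,255));m[262:]=0
n,l,st,_=cv2.connectedComponentsWithStats(m);print(st[1:][st[1:,4]>150])
E
```

```text
t: 14.15
tool_pos: [0.5475, 0.243, 0.1019]
orientation: [-3.114, 0.395, -0.007]
force: [1.7, 0.4, -0.9]
opening: 0.0318
gripper_force: 40.0
t: 14.98
tool_pos: [0.5194, -0.0406, 0.0979]
orientation: [3.139, 0.12, -0.0]
force: [-0.8, 0.5, -1.4]
opening: 0.0315
gripper_force: 40.0
t: 15.23
tool_pos: [0.5196, -0.0373, 0.0978]
orientation: [-3.139, -0.127, 0.0]
force: [0.2, 0.8, -2.4]
opening: 0.0318
gripper_force: 40.0
[ 0.51960344 -0.03731004  0.09784836] [[0.9967, 0.081, -0.0002], [0.081, -0.9967, 0.0003], [-0.0001, -0.0003, -1.0]]
[[ 191  130  208   33 5792]]
[[ 134   91  303   17 4806]]
```

View pics/w7.png

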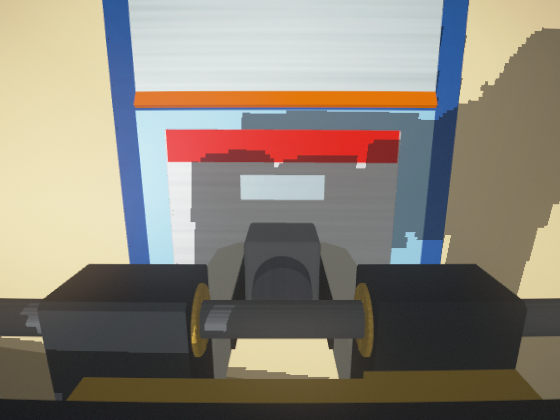

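The view shows the held reader level and parallel, with its band at rows 130–160 and columns 167–399. The lip is at rows 91–108 and columns 134–437, so the reader is well centred. This is my last picture. Lowering to the board.

```bash
python3 -m inch '[0,0,-20,0,0,0,0,-38,0,0,0,0,-48,0,0,0,0,-54,0,0,0,0,-57,0,0,0,0,-57,0,0,0,0,-57,0,0,0,0,-57,0,0]'
python3 - <<'E'
from h import *
c=cam("wrist"); im=c["image"]; s=robot.read_state(); print(s["tool_pos"],s["force"])
hsv=cv2.cvtColor(im,cv2.COLOR_BGR2HSV); cv2.imwrite("pics/w8.png",im)
zt=s["tool_pos"][2]-.0039
for n,m,z in(("band",cv2.inRange(hsv,(0,170,60),(4,255,255))|cv2.inRange(hsv,(172,150,60),(180,255,255)),zt),("lip",cv2.inRange(hsv,(6,150,60),(15,255,255)),.0415)):
    m[262:]=0
    l,st=cv2.connectedComponentsWithStats(m)[1:3];j=1+st[1:,4].argmax();print(n,st[j])
    r=cv2.minAreaRect(cv2.findNonZero((l==j).astype(np.uint8))); P=plane(c,cv2.boxPoints(r),z)-[*s["tool_pos"][:2],0]
    a=np.radians(4.5); print((P[:,:2]@np.array([[np.cos(a),-np.sin(a)],[np.sin(a),np.cos(a)]])).round(4).tolist())
E
```

```text
t: 15.95
tool_pos: [0.5204, -0.0387, 0.0419]
orientation: [3.139, 0.125, 0.003]
force: [-0.1, 0.1, -0.7]
opening: 0.0317
gripper_force: 40.0
[ 0.52042522 -0.03878528  0.04195194] [ 0.12053757  0.31525296 -1.33665806]
band [ 188  130  211   32 5402]
[[0.063, 0.0433], [0.0632, -0.0535], [0.0489, -0.0546], [0.0487, 0.0441]]
lip [  81   84  404   23 8474]
[[0.0832, 0.0889], [0.0839, -0.0893], [0.0746, -0.0905], [0.0739, 0.09]]
```

```bash
python3 -m inch '[0,0,-3,0,0,0,0,-5,0,0,0,0,-5,0,0,0,0,-5,0,0]';python3 -m inch '[0,0,-1,0,0,0,0,-1,0,0]'
```

```text
t: 16.33
tool_pos: [0.5195, -0.0387, 0.0359]
orientation: [3.139, 0.125, -0.0]
force: [0.2, 0.4, -1.3]
opening: 0.0316
gripper_force: 40.0
t: 16.5
tool_pos: [0.5196, -0.0387, 0.0359]
orientation: [3.139, 0.125, -0.0]
force: [-6.1, -0.1, 9.1]
opening: 0.0319
gripper_force: 40.0
```

Flush on the board at about 10 N. Easing off by 1 mm and sliding in 43 mm along board +x.

```bash
python3 -m inch '[0,0,1,0,0,3,0,1,0,0,8,1,1,0,0,13,1,1,0,0,18,1,1,0,0,22,2,1,0,0,25,2,1,0,0,25,2,1,0,0]'
```

```text
t: 17.17
tool_pos: [0.5454, -0.0366, 0.0359]
orientation: [3.139, 0.125, 0.001]
force: [2.4, 0.8, 1.0]
opening: 0.0312
gripper_force: 40.0
```

```bash
python3 -m inch '[3,0,0,0,0,8,0,0,0,0,13,1,0,0,0,16,1,0,0,0,18,1,0,0,0,18,1,0,0,0,18,1,0,0,0]'
python3 - <<'E'
from h import *
c=cam("wrist"); im=c["image"]; s=robot.read_state(); print(s["tool_pos"],s["force"])
hsv=cv2.cvtColor(im,cv2.COLOR_BGR2HSV)
for n,m in(("band",cv2.inRange(hsv,(0,170,60),(4,255,255))|cv2.inRange(hsv,(172,150,60),(180,255,255))),("lip",cv2.inRange(hsv,(6,150,60),(15,255,255)))):
    m[262:]=0
    st=cv2.connectedComponentsWithStats(m)[2]; print(n,st[1:][st[1:,4]>30])
    r=cv2.minAreaRect(cv2.findNonZero(m)) if m.any() else None
    if n=="lip":
        P=plane(c,cv2.boxPoints(r),.0415)-[*s["tool_pos"][:2],0]; a=np.radians(4.5); print((P[:,:2]@np.array([[np.cos(a),-np.sin(a)],[np.sin(a),np.cos(a)]])).round(4).tolist())
E
```

```text
t: 17.75
tool_pos: [0.563, -0.0356, 0.0359]
orientation: [3.139, 0.125, 0.001]
force: [0.3, 0.2, -1.0]
opening: 0.0315
gripper_force: 40.0
[ 0.56283829 -0.03561406  0.03591441] [-0.23094068  0.36100953 -0.23446724]
band []
lip [[  85  181   98   21 1922]
 [ 197  181  282   21 5522]]
[[0.0411, 0.0891], [0.0413, -0.0889], [0.032, -0.0901], [0.0318, 0.0904]]
```

The band is fully hidden and the edge is 22–31 mm past the lip. Pressing down.

```bash
python3 -m inch '[0,0,-1,0,0,0,0,-1,0,0,0,0,-1,0,0,0,0,-1,0,0]'; python3 -m inch '[0,0,0,0,0,0,0,0,0,0,0,0,0,0,0,0,0,0,0,0]'
```

```text
t: 18.13
tool_pos: [0.5628, -0.0356, 0.0359]
orientation: [3.139, 0.125, 0.001]
force: [-3.0, 0.3, 7.3]
opening: 0.0317
gripper_force: 40.0
t: 18.47
tool_pos: [0.5629, -0.0356, 0.0359]
orientation: [3.139, 0.125, 0.001]
force: [-2.8, -0.0, 7.2]
opening: 0.0315
gripper_force: 40.0
```

```bash
python3 -c "
from h import *
print(job.close_job())"
```

```text
the job is handed in; nothing more can be done
None
```

I handed the job in. The cap sits upright and centred in the yellow holder. The reader's red band is fully hidden under the leaf, and the arm is still gripping the reader and pressing it on the board with about 9 N. Neither the flashlight nor the slide rule was touched; the hand-in returned no verdict, so I don't have the judged result.

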